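# Mount the sprung tweezers on the repair stand and hold them at the marked gap

### The job

Fit the sprung tweezers' square-bored block onto the square post of the repair stand, fully down on its shoulder, with the two arms pointing over the white gauge block. Then squeeze the two arms together until the inner faces of the tips stand over the two black marks (a 16 mm gap), never pinching the tips shut, and keep squeezing so the gap stays steady for a colleague to slip in the porcelain chip being reglued: finish while still holding, do not let go. Leave the cup, vase and jar where they are.

Things in the scene. Friction and masses are not known exactly. Their poses are not given: they have to be found in the camera images.
- block_center (a point): centre of the tweezers' aluminium block, on its bore axis, half-way up (15 mm). x to the tips, y to the left arm, z up the bore. Block: x = -44 to 28 mm, 36 mm wide in y (30 beyond x = 18), 30 mm tall, with a 17 mm square through hole; arms leave its +x end. Loose, starts upright on the table; tweezers about 250 g (varies), centre of mass about 8 mm towards the tips
- block_foot (a point): the bore's centre at the block's underside, 15 mm below block_center, same axes
- squeeze_point (a point): where to squeeze: on the centre line between the arms, 94 mm from the bore axis, 16 mm above the block's underside (arms' mid-height); axes as block_center. Arms: steel, 4 mm thick, 16 mm tall. Outer faces here 39 mm apart at rest, 24 mm apart (arms parallel) at a 16 mm tip gap; the gap changes 1.57 mm per mm here
- jaw_left: left (+y) tweezer arm, origin on its pivot (24 mm from the bore axis, 10 mm left, 16 mm above the block's underside), x along the arm to the tip 110 mm away. At rest it splays out 0.109 rad; it springs back outward, 3 N m/rad: about 4.7 N on each arm at the squeeze point holds the 16 mm gap
- jaw_right: right (-y) tweezer arm, mirror image of the left one
- tip_left (a point): inner face of the left arm's tip at its very end, 11 mm above the block's underside and 134 mm from the bore axis when squeezed to the marks. The nose (last 22 mm of the arm) is 6 mm tall, 4 mm thick. At rest the two tips are 40 mm apart
- tip_right (a point): inner face of the right arm's tip, mirror image
- post_shoulder (a point): centre of the top of the fixed stand's shoulder (26 mm square, 50 mm above the table). The 16 mm square post rises 37 mm from it, last 6 mm tapering to 11 mm. x to the gauge block, z up; post sides along x and y. Seated, block_foot is here with the tweezers' x along this x; 1 mm clearance leaves a few degrees of yaw play. Foot plate 8 mm thick, x = -50 to 160, y = +-50 mm
- mark_left (a point): the left (+y) black line on top of the stand's white gauge block, 134 mm from the post along x and 8 mm left of the centre line, 50 mm above the table. Lines run along x. The gauge block (x = 122 to 148 mm, 80 mm wide) is 50 mm high; seated tips hang 8 mm above it
- mark_right (a point): the right black line, 16 mm from the left one
- teacup: white teacup, bystander, 72 mm wide, 55 mm tall, origin at the centre of its underside
- bud_vase: small blue vase, bystander, 68 mm wide, 112 mm tall, origin at the centre of its underside
- jar: amber jar, bystander, 52 mm wide, 60 mm tall, origin at the centre of its underside
There are look-alikes about, which are no part of the job. What is shaped like the part that bears post_shoulder but orange is not meant.

How it is judged:
By the outcome, as a careful person would: the job done as asked, in the order asked, and still so for the second after the job is handed in, while the arm keeps its last pose, push and grip.
It also fails if it takes over 51 s, if anything falls off the work surface, if the arm or the gripper's body presses on something with over 40 N, if the wrist force passes 120 N, or if a joint passes its speed limit or range.

### The arm

A 6-joint arm with a two-finger parallel gripper is mounted at the origin on the work surface. World frame = base frame: x ahead of the robot, y to its left, z up, the work surface at z = 0. Lengths are in m, angles in rad, forces in N, time in s.
With the tool pointing down it reaches from about 0.375 to 0.9 m from the base axis. Payload 3.1 kg.
Tool frame: the origin (TCP) lies on the centre line of the jaws, within the pads' length; the fingertips stand 25 mm ahead of it and the grasp point (between the pads) lies 6 mm ahead of it (manip.tips_ahead is the distance from the TCP to the fingertips, in m); z points along the fingers, y is the direction in which the jaws open and shut (so a half turn about z gives the same grasp; the last joint's range is limited). The gripper opens to 85 mm and grips with 20 to 120 N. Pads are 22 mm wide; open, the fingers measure 114 mm over their backs; the gripper's body (76 mm by 85 mm) begins 54 mm behind the grasp point. The pads swing forward as they close: fully open they stand 13 mm farther back than shut.
Start: joints at [-1.282, 0.527, 1.433, -0, 1.181, -0.178], TCP at [0.281, -0.558, 0.256] pointing down, gripper open.
Joint ranges: [-3.08, 3.08], [-0.75, 2.2], [0.22, 2.44], [-1.43, 4.57], [0, 2.65], [-2.85, 2.85]. Speed limits (rad/s): [2.79, 2.79, 3.14, 3.14, 3.14, 3.14].

### API

Orientations are given as a unit quaternion [x, y, z, w].
In Python, from station import manip gives the robot as it stands.
- The arm moves only by the tool play_rows, never from a script. Its argument "steps" is a list that holds one entry, the list of rows, each a list of 6 numbers: the shift along the tool's x, y, z in m, then the turn, a rotation vector about the tool's x, y, z in degrees. In form: [[[x, y, z, rx, ry, rz], ...]]. A call has 1 to 10 rows; each row shifts and turns the commanded pose from where the row before left it, along the tool's axes as they then stand; what a row does not reach is not made up. A row lasts 1/8 s, in which the tool goes at most 62.5 mm and 10.7 degrees, less where a joint would pass 70% of its speed; a pose out of reach is approached as far as the arm can. A call is refused whole if a number of a shift passes 0.0625 or a number of a turn 10.7, either way. A call with a gripper value outside its range is refused whole. "fingers" is the opening, from 0 (shut) to 1 (fully open), set as the call begins (left out, the last holds). The fingers move at their own pace and stop on an object; "squeeze" is the grip in N (left out, the last holds). Time passes only in rows, so rows that do not move let the fingers close. It gives the time, the measured TCP pose, the force and the opening at its end, in the units of the state.
- manip.sense(): the state, without advancing time (a new reading comes with each control period).
- manip.snapshot(name): name is "scene" or "top"; returns a dict with "img" (420x560x3 uint8, red, green, blue), "K" (3x3 intrinsics, pixels), "world_from_camera" (4x4, takes a point from camera to world coordinates). Camera axes: x right, y down, z forward; pixel columns grow to the right and rows downward; lengths in m; the calibration is good to about 2 mm. A picture is of the moment at which its call begins. There is no depth.
- manip.sign_off(): hands the job in, once; it reports no verdict.
Trained networks look in a picture, given as the dict that the camera call returned (one of the last four; its "shot" number tells which), for a name from the list of things; names that differ only in an ending like _2 or _b are one class to them, and where a whole thing is asked for, a point or a joint stands for the part that bears it (a point fixed in the world has none). Each returns a list of dicts, best first, with "score" (0 to 1); they miss things now and then, are a little off and sometimes report something else, mostly with a low value. They report only what shows in the picture. A call takes as long as a camera call. They do not tell look-alikes from the thing itself.
- manip.regions_of(label, picture): "pixels" (420x560 bool, what is visible of it) and "rect" ([left, top, right, bottom] in pixels, round what is visible of it).
- manip.pinpoint(label, picture): "point" ([column, row] in pixels: a listed point, or the origin of a listed thing).
The state is a dict: "t": time; "q": joint angles; "qd": joint speeds; "tau": joint torques, N m; "tcp_pos": TCP position; "tool_rot": TCP orientation; "force": force on the tool from outside, world axes, zero at the start; "ft_torque": the same for the moment, N m; "finger_gap": opening from 0.0 (shut) to 1.0 (fully open).
Only numpy, scipy, OpenCV 4.12 (cv2) and the standard library are available. Lean on these libraries where they do the work, as an engineer would, in place of code of your own. Each camera call takes 0.05 s, during which the arm holds its last target.

## Working session

There is one attempt and no reset: what is moved stays moved. The work goes in short steps, Python scripts to look and compute and a tool call to move; the robot and the scene stay as the last step left them, time stands still between calls to the robot, and variables do not carry over. Pictures are saved under pics/ and viewed, and the job is handed in when it is done.

Besides the shell and the picture viewer there is one more tool, called after "Emit:" in YAML: its name, and indented under it one key for each argument. play_rows: Moves the arm, as the interface text tells. Its arguments: {"type":"object","properties":{"steps":{"type":"array"},"fingers":{"type":"number"},"squeeze":{"type":"number"}},"required":["steps"]}

```bash
ls; mkdir -p pics; cat > h.py <<'E'
import numpy as np,cv2,pickle
from station import manip
def shot(cam,name):
    p=manip.snapshot(cam); cv2.imwrite(f'pics/{name}.png',cv2.cvtColor(p['img'],cv2.COLOR_RGB2BGR)); return p
def ray(p,uv,z):
    K=np.array(p['K']);T=np.array(p['world_from_camera'])
    d=T[:3,:3]@np.linalg.solve(K,[uv[0],uv[1],1.]);o=T[:3,3]
    return o+d*(z-o[2])/d[2]
def proj(p,X):
    T=np.linalg.inv(np.array(p['world_from_camera']));c=T[:3,:3]@np.array(X)+T[:3,3];u=np.array(p['K'])@c;return u[:2]/u[2]
E
python3 - <<'E'
from h import *
print(manip.sense())
for c in ['scene','top']:
    p=shot(c,c+'0'); print(c,np.round(p['K'],1).tolist(),np.round(p['world_from_camera'],3).tolist())
    for l,z in [('block_center',.015),('block_foot',0),('squeeze_point',.016),('tip_left',.011),('tip_right',.011),('post_shoulder',.05),('mark_left',.05),('mark_right',.05),('teacup',0),('bud_vase',0),('jar',0)]:
        for r in manip.pinpoint(l,p)[:3]: print(l,np.round(r['score'],2),np.round(r['point'],1),np.round(ray(p,r['point'],z),4))
E
```

```text
pics
{'t': 0.0, 'q': array([-1.28249204e+00,  5.28462476e-01,  1.43391694e+00,  2.35412417e-05,
        1.18142754e+00, -1.78479007e-01]), 'qd': array([ 0.00013084,  0.00104587, -0.00077251,  0.00073244, -0.00024865,
        0.00115044]), 'tau': array([-1.32914161e-04, -4.42346728e+01, -1.78026617e+01, -2.24423684e-04,
        8.39480083e-03,  7.93150036e-06]), 'tcp_pos': array([ 0.28110797, -0.55745689,  0.25533119]), 'tool_rot': array([ 9.72888016e-01,  2.31274041e-01, -4.98979871e-05, -1.10608260e-03]), 'force': array([ 0.14332559, -0.3967032 ,  0.02950849]), 'ft_torque': array([ 0.00059154, -0.02337363,  0.03555356]), 'finger_gap': 0.9991699002764456}
scene [[461.0, 0.0, 278.6], [0.0, 461.0, 209.3], [0.0, 0.0, 1.0]] [[0.53, 0.696, -0.485, 1.177], [0.848, -0.424, 0.318, -0.391], [0.016, -0.58, -0.815, 1.116], [0.0, 0.0, 0.0, 1.0]]
block_center 0.77 [181.1 251.2] [ 0.502  -0.2644  0.015 ]
block_foot 0.93 [188.1 250.8] [ 0.5017 -0.2456  0.    ]
squeeze_point 0.92 [215.8 264.3] [ 0.5883 -0.2024  0.016 ]
tip_left 0.59 [231.  259.2] [ 0.5933 -0.159   0.011 ]
tip_right 0.62 [224.3 274.8
[... 1159 characters left out ...]
64 -0.1634  0.011 ]
tip_left 0.38 [345.7 205.3] [ 0.5654 -0.2075  0.011 ]
tip_right 0.58 [343.2 183.7] [ 0.6255 -0.2002  0.011 ]
post_shoulder 0.8 [252.7 220.2] [0.5182 0.0484 0.05  ]
post_shoulder 0.63 [231.3 305.1] [0.2918 0.1013 0.05  ]
mark_left 0.95 [183. 289.] [0.3324 0.2302 0.05  ]
mark_left 0.72 [175.8 101.6] [0.8376 0.2628 0.05  ]
mark_left 0.6 [205.  203.2] [0.5619 0.1772 0.05  ]
mark_right 0.79 [185.3 290. ] [0.3299 0.2241 0.05  ]
mark_right 0.72 [209.2 196. ] [0.5815 0.1664 0.05  ]
mark_right 0.56 [173.1 100.5] [0.8405 0.2702 0.05  ]
teacup 0.83 [265.9 145.3] [0.7317 0.0162 0.    ]
bud_vase 0.98 [120.3 231.3] [0.4843 0.4152 0.    ]
jar 0.93 [416.4 243.9] [ 0.4616 -0.407   0.    ]
```

View pics/scene0.png

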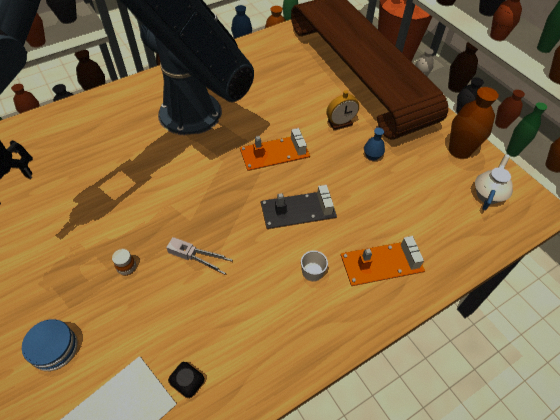

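View pics/top0.png

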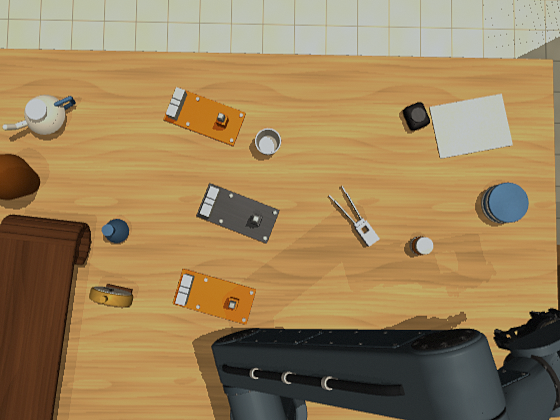

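```bash
python3 - <<'E'
import cv2
a=cv2.imread('pics/scene0.png')[110:310,150:450];cv2.imwrite('pics/z1.png',cv2.resize(a,(800,533),interpolation=cv2.INTER_CUBIC))
a=cv2.imread('pics/top0.png')[80:320,150:430];cv2.imwrite('pics/z2.png',cv2.resize(a,(700,600),interpolation=cv2.INTER_CUBIC))
E
```

```text
(no output)
```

View pics/z1.png

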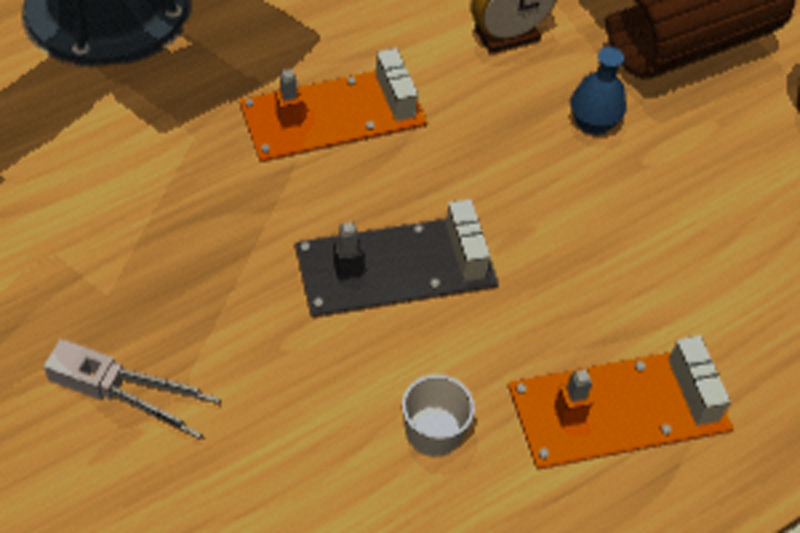

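View pics/z2.png

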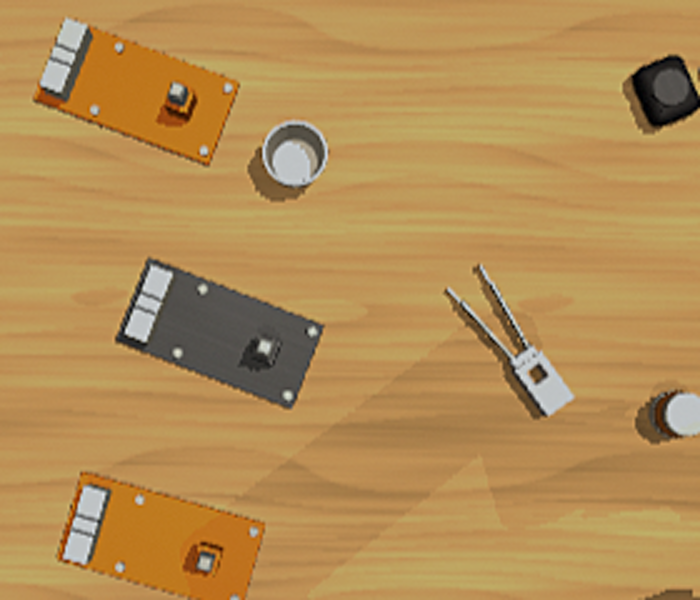

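The target is the dark stand (post about (282,203) in the scene view, (257,219) in the top view). The orange ones are look-alikes. The tweezers are at (185,248) in the scene view and (365,230) in the top view. Next I'll fit models of both to the masks.

```bash
cat > fit.py <<'E'
from h import *
from scipy.optimize import minimize
def box(x0,x1,y0,y1,z0,z1): return np.array([[x,y,z] for x in(x0,x1) for y in(y0,y1) for z in(z0,z1)])/1e3
STAND=[box(-50,160,-50,50,0,8),box(-13,13,-13,13,0,50),box(-8,8,-8,8,50,81),np.vstack([box(-8,8,-8,8,81,81),box(-5.5,5.5,-5.5,5.5,87,87)]),box(122,148,-40,40,0,50)]
def tweez(a=.109):
    out=[box(-44,18,-18,18,0,30),box(18,28,-15,15,0,30)]
    for s in(1,-1):
        for b in (box(0,88,0,4,8,24),box(88,110,0,4,8,14)):
            y=b[:,1]-.002 + .0  # centred-ish, refined below
            y=b[:,1]-.002
            c,sn=np.cos(a),np.sin(a)
            x2=.024+c*b[:,0]-sn*y; y2=.010+sn*b[:,0]+c*y
            out.append(np.c_[x2,s*y2,b[:,2]])
    return out
S=8
def render(p,parts,pose,z0=0,off=(0,0)):
    x,y,th=pose;R=np.array([[np.cos(th),-np.sin(th)],[np.sin(th),np.cos(th)]])
    m=np.zeros((420*2,560*2),np.uint8)
    for b in parts:
        w=np.c_[b[:,:2]@R.T+[x,y],b[:,2]+z0]
        uv=np.array([proj(p,X) for X in w])+off
        h=cv2.convexHull(((uv+.5)*2-.5).astype(np.float32))
        cv2.fillConvexPoly(m,np.round(h*16).astype(np.int32),255,cv2.LINE_AA,4)
    return cv2.resize(m,(560,420),interpolation=cv2.INTER_AREA)/255.
def fit(views,parts,pose0,z0=0):
    sc=np.array([.004,.004,.04])
    def cost(v): return sum(np.abs(render(p,parts,np.array(pose0)+v*sc,z0)-m).sum() for p,m in views)
    best=None
    for i in ((1,1,1),(-1,-1,-1),(.5,-1,1)):
        sim=np.vstack([np.zeros(3),np.diag(i)])
        r=minimize(cost,np.zeros(3),method='Nelder-Mead',options=dict(xatol=.01,fatol=.3,initial_simplex=sim))
        if best is None or r.fun<best.fun: best=r
    return np.array(pose0)+best.x*sc,best.fun
def region(p,label,near):
    c=[r for r in manip.regions_of(label,p)]
    def d(r): ys,xs=np.nonzero(r['pixels']); return np.hypot(xs.mean()-near[0],ys.mean()-near[1])
    r=min(c,key=d); return r['pixels'].astype(float),r['score']
E
python3 - <<'E'
from fit import *
V={}
for c,nt,ns in [('scene',(195,250),(298,208)),('top',(357,215),(238,213))]:
    p=shot(c,c+'1'); 
    a,sa=region(p,'block_center',nt); b,sb=region(p,'post_shoulder',ns)
    j=[region(p,l,nt) for l in('jaw_left','jaw_right')]
    V[c]=(p,a,b,j); print(c,sa,sb,a.sum(),b.sum(),[(k[0].sum(),k[1]) for k in j])
    im=p['img'][...,::-1].copy(); im[a>0]=im[a>0]//2+np.array([0,0,127],np.uint8); im[b>0]=im[b>0]//2+np.array([0,127,0],np.uint8)
    cv2.imwrite(f'pics/m_{c}.png',cv2.resize(im[120:310,150:450],(800,507),interpolation=cv2.INTER_NEAREST))
pickle.dump(V,open('v.pkl','wb'))
for n,k,parts,p0 in [('stand',2,STAND,(.517,.052,1.17)),('tw',1,tweez(),(.503,-.255,.64))]:
    for cs in (['scene'],['top'],['scene','top']):
        print(n,cs,fit([(V[c][0],V[c][k]) for c in cs],parts,p0))
E
```

```text
scene 0.59 0.81 573.0 2092.0 [(np.float64(73.0), 0.54), (np.float64(71.0), 0.6)]
top 0.86 0.96 398.0 2825.0 [(np.float64(513.0), 0.57), (np.float64(578.0), 0.22)]
stand ['scene'] (array([0.52331987, 0.04076306, 1.20273261]), np.float64(136.2941176470588))
stand ['top'] (array([0.51982747, 0.04052712, 1.21252852]), np.float64(80.74509803921569))
stand ['scene', 'top'] (array([0.52090829, 0.04035707, 1.21459688]), np.float64(265.9921568627451))
tw ['scene'] (array([ 0.50093576, -0.25556534,  0.61230853]), np.float64(205.45882352941175))
tw ['top'] (array([ 0.49813953, -0.25671186,  0.6399741 ]), np.float64(248.42352941176472))
tw ['scene', 'top'] (array([ 0.49862488, -0.25701796,  0.62706509]), np.float64(467.7803921568627))
```

View pics/m_scene.png

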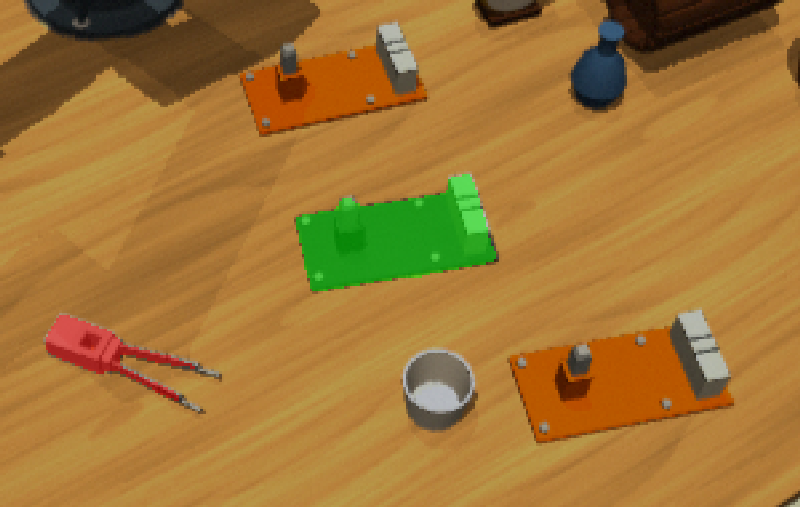

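View pics/m_top.png

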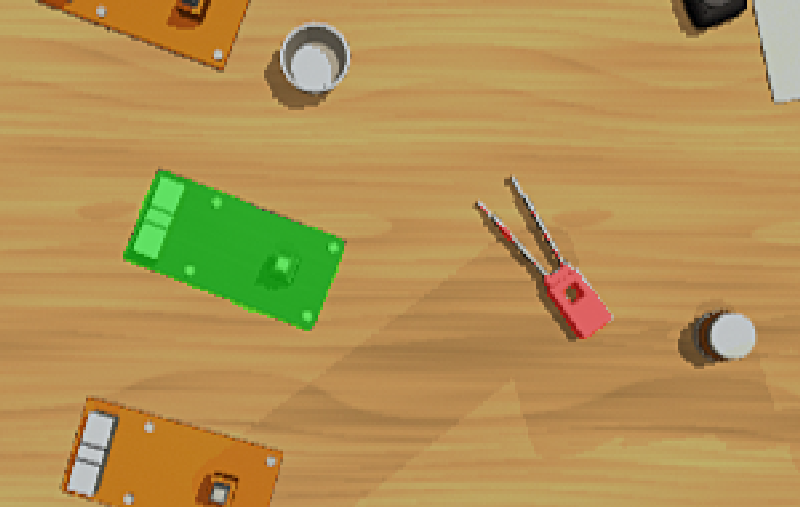

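```bash
cat >> fit.py <<'E'
def smask(p,rect,thr=90):
    hsv=cv2.cvtColor(p['img'],cv2.COLOR_RGB2HSV); m=np.zeros((420,560)); l,t,r,b=rect
    m[t:b,l:r]=(hsv[t:b,l:r,1]<thr); return m
def overlay(p,parts,pose,z0,name,crop,k=4):
    r=render(p,parts,pose,z0); l,t,rr,b=crop
    im=cv2.resize(p['img'][t:b,l:rr,::-1],None,fx=k,fy=k,interpolation=cv2.INTER_NEAREST)
    m=cv2.resize((r[t:b,l:rr]).astype(np.float32),None,fx=k,fy=k)>.5
    cs,_=cv2.findContours(m.astype(np.uint8),cv2.RETR_LIST,cv2.CHAIN_APPROX_NONE); cv2.drawContours(im,cs,-1,(0,0,255),1); cv2.imwrite(f'pics/{name}.png',im)
E
python3 - <<'E'
from fit import *
V=pickle.load(open('v.pkl','rb'))
ps,pt=V['scene'][0],V['top'][0]
R={'stand':((258,182,340,232),(192,176,284,246)),'tw':((160,230,238,280),(322,180,384,252))}
tiles=[]
for n,parts,p0 in [('stand',STAND,(.521,.0405,1.21)),('tw',tweez(),(.4995,-.256,.63))]:
    ms,mt=smask(ps,R[n][0]),smask(pt,R[n][1])
    print(n,ms.sum(),render(ps,parts,p0).sum(),mt.sum(),render(pt,parts,p0).sum())
    cv2.imwrite(f'pics/sm_{n}.png',np.hstack([cv2.resize(255*m,(560,420)) for m in(ms,mt)])[:, :])
    for v in ([(ps,ms)],[(pt,mt)],[(ps,ms),(pt,mt)]): 
        f=fit(v,parts,p0); print(np.round(f[0],4),f[1])
    overlay(ps,parts,f[0],0,n+'_os',R[n][0],7);overlay(pt,parts,f[0],0,n+'_ot',R[n][1],7)
def pad(a): b=np.zeros((520,660,3),np.uint8);b[:min(520,a.shape[0]),:min(660,a.shape[1])]=a[:520,:660];return b
I=[pad(cv2.imread(f'pics/{n}.png')) for n in('stand_os','stand_ot','tw_os','tw_ot')]
g=np.vstack([np.hstack(I[:2]),np.hstack(I[2:])]);cv2.imwrite('pics/grid.png',cv2.resize(g,(760,600),interpolation=cv2.INTER_AREA))
E
```

```text
stand 2001.0 2217.619607843137 2685.0 2818.929411764706
[0.5214 0.0433 1.2141] 212.2
[0.5211 0.0402 1.2143] 132.9921568627451
[0.5216 0.0414 1.2134] 353.96862745098036
tw 617.0 781.5882352941177 519.0 645.6980392156863
[ 0.5004 -0.2553  0.6282] 164.03529411764706
[ 0.4996 -0.2573  0.6352] 134.86274509803923
[ 0.4997 -0.2569  0.6347] 305.4274509803921[ WARN:0@0.786] global loadsave.cpp:1063 imwrite_ Unsupported depth image for selected encoder is fallbacked to CV_8U.
```

View pics/grid.png

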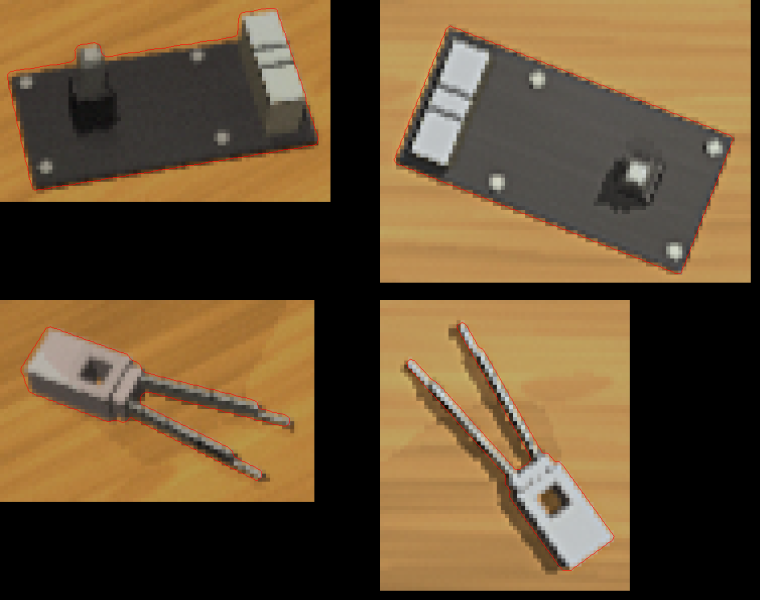

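```bash
cat >> h.py <<'E'
from scipy.spatial.transform import Rotation as Ro
def go(x,y,z,yaw):
    s=manip.sense();R=Ro.from_quat(s['tool_rot']).as_matrix();d=R.T@(np.array([x,y,z])-s['tcp_pos'])
    c,sn=np.cos(yaw),np.sin(yaw);G=np.array([[c,sn,0],[sn,-c,0],[0,0,-1.]])
    print('t',round(s['t'],2),'tcp',np.round(s['tcp_pos'],4),'yaw',np.round(np.degrees(np.arctan2(R[1,0],R[0,0])),2),'tool shift mm',np.round(d*1e3,2),'rotvec deg',np.round(np.degrees(Ro.from_matrix(R.T@G).as_rotvec()),2),'F',np.round(s['force'],1),'M',np.round(s['ft_torque'],2),'gap',round(s['finger_gap'],4))
E
python3 -c "
from h import *
go(.5047,-.2530,.13,.634)"
```

```text
t 1.7 tcp [ 0.2813 -0.5581  0.2563] yaw 26.74 tool shift mm [ 336.79 -171.9   126.31] rotvec deg [-0.   -0.   -9.58] F [-0.2  0.2 -0. ] M [ 0.03 -0.04 -0.02] gap 1.0022
```

Emit:
play_rows:
  steps:
    - [[0.0374, -0.0191, 0.014, 0, 0, 0], [0.0374, -0.0191, 0.014, 0, 0, 0], [0.0374, -0.0191, 0.014, 0, 0, 0], [0.0374, -0.0191, 0.014, 0, 0, 0], [0.0374, -0.0191, 0.014, 0, 0, 0], [0.0374, -0.0191, 0.014, 0, 0, 0], [0.0374, -0.0191, 0.014, 0, 0, 0], [0.0374, -0.0191, 0.014, 0, 0, 0], [0.0374, -0.0191, 0.014, 0, 0, 0], [0, 0, 0, 0, 0, -9.6]]

```text
t: 2.95
tcp_pos: [0.5053, -0.25, 0.1292]
tool_rot: [0.949, 0.316, -0.001, -0.001]
force: [-0.2, -0.5, -0.4]
finger_gap: 1.002
```

Emit:
play_rows:
  steps:
    - [[0, 0, 0, 0, 0, 0], [0, 0, 0, 0, 0, 0]]

```text
t: 3.2
tcp_pos: [0.5046, -0.2536, 0.1305]
tool_rot: [0.951, 0.31, 0.0, 0.0]
force: [-0.1, -0.1, 0.2]
finger_gap: 0.997
```

```bash
python3 -c "
from h import *
go(.5047,-.2530,.030,.634)
p=shot('scene','g1');cv2.imwrite('pics/g1z.png',cv2.resize(p['img'][150:330,100:340,::-1],(800,600)))
"
```

```text
t 3.2 tcp [ 0.5046 -0.2536  0.1305] yaw 36.18 tool shift mm [  0.47  -0.5  100.53] rotvec deg [ 0.04 -0.01 -0.15] F [-0.1 -0.1  0.2] M [ 0.05 -0.    0.02] gap 0.9966
```

View pics/g1z.png

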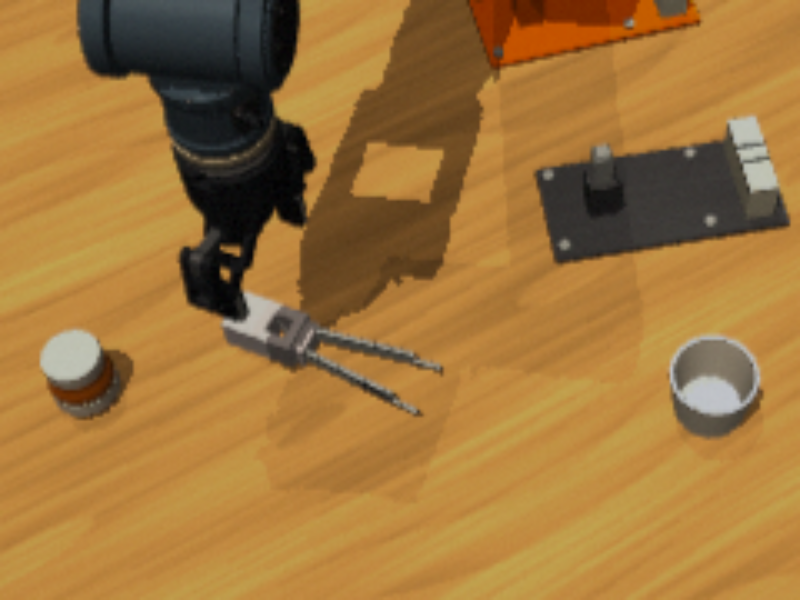

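Emit:
play_rows:
  steps:
    - [[0, 0, 0.03, 0, 0, 0], [0, 0, 0.03, 0, 0, 0], [0, 0, 0.02, 0, 0, 0], [0, 0, 0.012, 0, 0, 0], [0, 0, 0.008, 0, 0, 0], [0, 0, 0, 0, 0, 0]]

```text
t: 4.0
tcp_pos: [0.5045, -0.2533, 0.0302]
tool_rot: [0.95, 0.312, -0.0, -0.0]
force: [-0.7, -0.5, 0.6]
finger_gap: 1.0
```

Emit:
play_rows:
  steps:
    - [[0, 0, 0, 0, 0, 0], [0, 0, 0, 0, 0, 0], [0, 0, 0, 0, 0, 0], [0, 0, 0, 0, 0, 0], [0, 0, 0, 0, 0, 0], [0, 0, 0, 0, 0, 0]]
  fingers: 0.0
  squeeze: 30

```text
t: 4.75
tcp_pos: [0.5048, -0.2532, 0.0309]
tool_rot: [0.95, 0.312, 0.0, 0.0]
force: [0.0, 1.1, 6.3]
finger_gap: 0.416
```

```bash
python3 -c "
from h import *
go(.5047,-.2530,.030,.634)
p=shot('scene','g2');cv2.imwrite('pics/g2z.png',cv2.resize(p['img'][150:330,100:340,::-1],(800,600)))
"
```

```text
t 4.75 tcp [ 0.5048 -0.2532  0.0309] yaw 36.35 tool shift mm [ 0.04 -0.25  0.92] rotvec deg [ 0.05 -0.02  0.02] F [0.  1.1 6.3] M [0.09 0.06 0.01] gap 0.416
```

View pics/g2z.png

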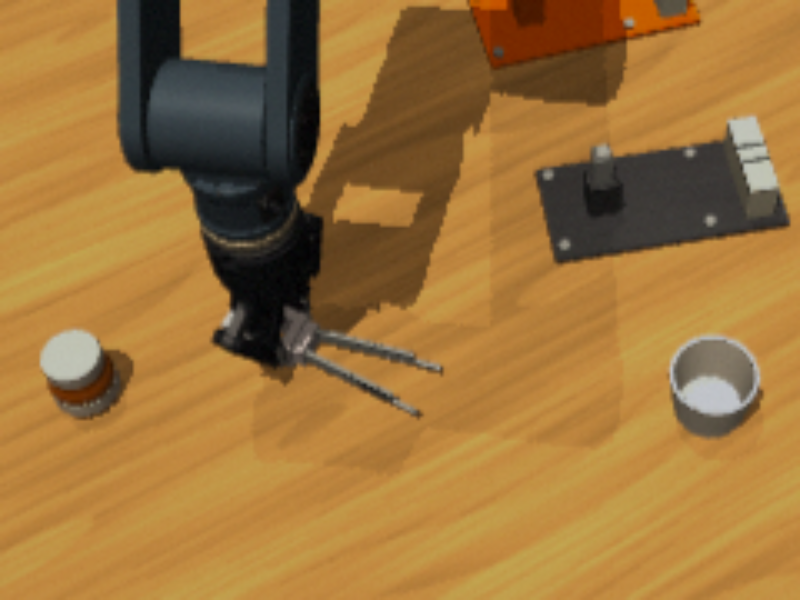

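Emit:
play_rows:
  steps:
    - [[0, 0, -0.01, 0, 0, 0], [0, 0, -0.025, 0, 0, 0], [0, 0, -0.04, 0, 0, 0], [0, 0, -0.04, 0, 0, 0], [0, 0, 0, 0, 0, 0], [0, 0, 0, 0, 0, 0]]
  squeeze: 40

```text
t: 5.55
tcp_pos: [0.5037, -0.2525, 0.1446]
tool_rot: [0.95, 0.312, -0.001, -0.001]
force: [0.5, 1.0, -2.9]
finger_gap: 0.418
```

```bash
python3 -c "
from h import *
# bore target at post (.5214,.0414), tool offset .006 along x
th=1.2138
go(.5214+.006*np.cos(th),.0414+.006*np.sin(th),.146,th)
p=shot('scene','g3');q=shot('top','g3t')
cv2.imwrite('pics/g3z.png',np.hstack([cv2.resize(p['img'][130:310,100:340,::-1],(400,300)),cv2.resize(q['img'][120:300,240:480,::-1],(400,300))]))
"
```

```text
t 5.55 tcp [ 0.5037 -0.2525  0.1446] yaw 36.34 tool shift mm [ 193.46 -229.55   -1.04] rotvec deg [ -0.11   0.   -33.2 ] F [ 0.5  1.  -2.9] M [-0.03  0.05  0.06] gap 0.4184
```

View pics/g3z.png

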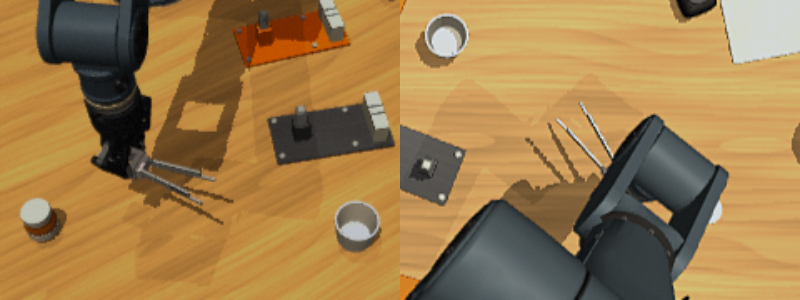

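Emit:
play_rows:
  steps:
    - [[0.0322, -0.0383, 0, 0, 0, 0], [0.0322, -0.0383, 0, 0, 0, 0], [0.0322, -0.0383, 0, 0, 0, 0], [0.0322, -0.0383, 0, 0, 0, 0], [0.0322, -0.0383, 0, 0, 0, 0], [0.0322, -0.0383, 0, 0, 0, 0], [0, 0, 0, 0, 0, -8.3], [0, 0, 0, 0, 0, -8.3], [0, 0, 0, 0, 0, -8.3], [0, 0, 0, 0, 0, -8.3]]

```text
t: 6.9
tcp_pos: [0.523, 0.0467, 0.1437]
tool_rot: [0.82, 0.572, -0.001, -0.001]
force: [-0.2, 0.2, -2.5]
finger_gap: 0.412
```

Emit:
play_rows:
  steps:
    - [[0, 0, 0, 0, 0, 0], [0, 0, 0, 0, 0, 0], [0, 0, 0, 0, 0, 0]]

```text
t: 7.28
tcp_pos: [0.5238, 0.0465, 0.145]
tool_rot: [0.822, 0.57, -0.0, -0.0]
force: [0.1, -0.9, -2.7]
finger_gap: 0.411
```

```bash
python3 -c "
from h import *
th=1.2138
go(.5214+.006*np.cos(th),.0414+.006*np.sin(th),.146,th)
p=shot('scene','g4');q=shot('top','g4t')
cv2.imwrite('pics/g4z.png',np.hstack([cv2.resize(p['img'][130:250,220:380,::-1],(400,300)),cv2.resize(q['img'][130:280,160:360,::-1],(400,300))]))
pickle.dump((p,q),open('g4.pkl','wb'))
"
```

```text
t 7.28 tcp [0.5238 0.0465 0.145 ] yaw 69.48 tool shift mm [ 0.42 -0.46 -1.03] rotvec deg [-0.04  0.01 -0.07] F [ 0.1 -0.9 -2.7] M [-0.02 -0.03  0.01] gap 0.4107
```

View pics/g4z.png

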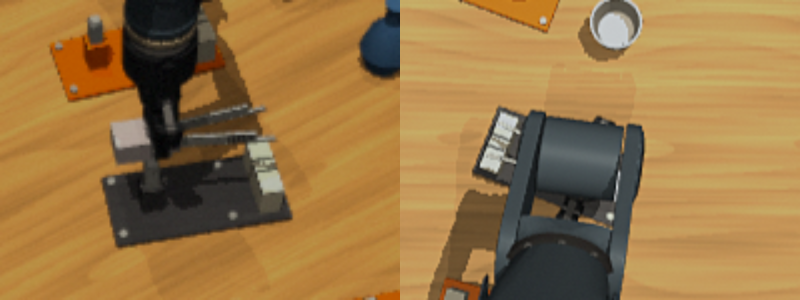

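```bash
python3 -c "
from fit import *
p,q=pickle.load(open('g4.pkl','rb'))
P=(.5217,.0411,1.2138);z=.1147
overlay(p,tweez(),P,z,'o1',(255,160,335,220),7);overlay(q,tweez(),P,z,'o2',(190,165,260,225),7)
def pad(a): b=np.zeros((420,560,3),np.uint8);b[:a.shape[0],:a.shape[1]]=a;return b
cv2.imwrite('pics/o.png',cv2.resize(np.hstack([pad(cv2.imread('pics/o1.png')),pad(cv2.imread('pics/o2.png'))]),(800,300)))
"
```

```text
(no output)
```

View pics/o.png

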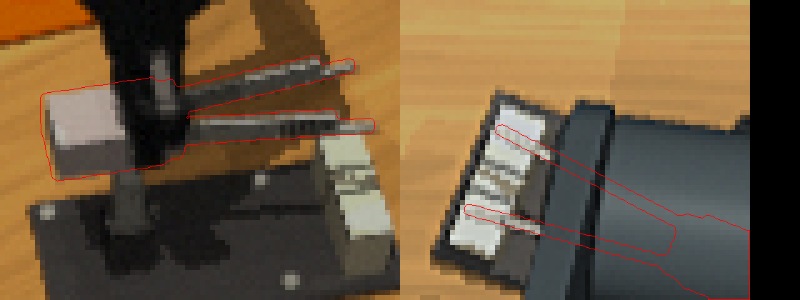

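Emit:
play_rows:
  steps:
    - [[0, 0, 0.012, 0, 0, 0], [0, 0, 0.01, 0, 0, 0], [0, 0, 0.003, 0, 0, 0], [0, 0, 0.002, 0, 0, 0], [0, 0, 0.002, 0, 0, 0], [0, 0, 0.002, 0, 0, 0], [0, 0, 0, 0, 0, 0]]

```text
t: 8.25
tcp_pos: [0.5239, 0.0465, 0.1143]
tool_rot: [0.821, 0.57, 0.0, -0.0]
force: [-0.2, -0.3, -2.3]
finger_gap: 0.413
```

Emit:
play_rows:
  steps:
    - [[0, 0, 0.0015, 0, 0, 0], [0, 0, 0.0015, 0, 0, 0], [0, 0, 0, 0, 0, 0]]

```text
t: 8.62
tcp_pos: [0.5244, 0.046, 0.1115]
tool_rot: [0.821, 0.57, 0.0, 0.001]
force: [-0.3, -3.0, -1.7]
finger_gap: 0.411
```

```bash
python3 -c "
from h import *
th=1.2138
go(.5214+.006*np.cos(th),.0414+.006*np.sin(th),.0805,th)
"
```

```text
t 8.62 tcp [0.5244 0.046  0.1115] yaw 69.56 tool shift mm [ 0.6  -1.24 30.96] rotvec deg [0.07 0.02 0.02] F [-0.3 -3.  -1.7] M [-0.44 -0.12 -0.01] gap 0.411
```

Emit:
play_rows:
  steps:
    - [[-0.0007, 0.0002, 0, 0, 0, 0], [0, 0, 0.002, 0, 0, 0], [0, 0, 0, 0, 0, 0]]

```text
t: 9.0
tcp_pos: [0.5244, 0.0458, 0.1092]
tool_rot: [0.821, 0.57, 0.0, 0.0]
force: [3.1, -0.8, -2.6]
finger_gap: 0.414
```

```bash
python3 -c "
from h import *
th=1.2138
go(.5214+.006*np.cos(th),.0414+.006*np.sin(th),.0805,th)
"
```

```text
t 9.0 tcp [0.5244 0.0458 0.1092] yaw 69.54 tool shift mm [ 0.85 -1.29 28.69] rotvec deg [ 0.05 -0.02 -0.  ] F [ 3.1 -0.8 -2.6] M [-0.09 -0.39  0.01] gap 0.4137
```

Emit:
play_rows:
  steps:
    - [[0, 0.0006, 0, 0, 0, 0], [0, 0, 0.003, 0, 0, 0], [0, 0, 0.003, 0, 0, 0], [0, 0, 0, 0, 0, 0]]

```text
t: 9.5
tcp_pos: [0.5243, 0.0455, 0.103]
tool_rot: [0.821, 0.57, -0.0, -0.0]
force: [0.7, -1.0, -2.5]
finger_gap: 0.413
```

```bash
python3 -c "
from h import *
th=1.2138
go(.5214+.006*np.cos(th),.0414+.006*np.sin(th),.0805,th)
"
```

```text
t 9.5 tcp [0.5243 0.0455 0.103 ] yaw 69.55 tool shift mm [ 1.1  -1.31 22.46] rotvec deg [-0.02  0.01  0.  ] F [ 0.7 -1.  -2.5] M [-0.01 -0.22 -0.02] gap 0.4133
```

Emit:
play_rows:
  steps:
    - [[0, 0, 0.004, 0, 0, 0], [0, 0, 0.004, 0, 0, 0], [0, 0, 0.004, 0, 0, 0], [0, 0, 0.004, 0, 0, 0], [0, 0, 0.003, 0, 0, 0], [0, 0, 0, 0, 0, 0]]

```text
t: 10.25
tcp_pos: [0.5244, 0.0456, 0.084]
tool_rot: [0.821, 0.57, -0.0, -0.0]
force: [1.6, 0.4, -2.9]
finger_gap: 0.413
```

Emit:
play_rows:
  steps:
    - [[0, 0, 0.001, 0, 0, 0], [0, 0, 0.001, 0, 0, 0], [0, 0, 0.001, 0, 0, 0], [0, 0, 0, 0, 0, 0]]

```text
t: 10.75
tcp_pos: [0.5244, 0.0456, 0.0812]
tool_rot: [0.821, 0.57, -0.0, -0.0]
force: [0.6, -0.5, -2.8]
finger_gap: 0.413
```

Emit:
play_rows:
  steps:
    - [[0, 0, 0.0005, 0, 0, 0], [0, 0, 0.0005, 0, 0, 0], [0, 0, 0, 0, 0, 0]]

```text
t: 11.12
tcp_pos: [0.5244, 0.0456, 0.0809]
tool_rot: [0.821, 0.57, 0.0, 0.0]
force: [-1.3, -0.2, 5.4]
finger_gap: 0.415
```

```bash
python3 -c "
from h import *
th=1.2138
go(.5214+.006*np.cos(th),.0414+.006*np.sin(th),.0805,th)
"
```

```text
t 11.12 tcp [0.5244 0.0456 0.0809] yaw 69.55 tool shift mm [ 1.06 -1.35  0.44] rotvec deg [ 0.01 -0.    0.  ] F [-1.3 -0.2  5.4] M [-0.06  0.18  0.03] gap 0.4147
```

Emit:
play_rows:
  steps:
    - [[0, 0, 0.0005, 0, 0, 0], [0, 0, 0, 0, 0, 0]]

```text
t: 11.38
tcp_pos: [0.5244, 0.0456, 0.0809]
tool_rot: [0.821, 0.57, 0.0, 0.0]
force: [-2.2, 0.2, 9.4]
finger_gap: 0.413
```

Emit:
play_rows:
  steps:
    - [[0, 0, 0, 0, 0, 0], [0, 0, 0, 0, 0, 0], [0, 0, 0, 0, 0, 0], [0, 0, 0, 0, 0, 0], [0, 0, -0.001, 0, 0, 0], [0, 0, 0, 0, 0, 0]]
  fingers: 0.75

```text
t: 12.12
tcp_pos: [0.5245, 0.0455, 0.0809]
tool_rot: [0.821, 0.57, 0.0, 0.0]
force: [0.6, -1.1, -0.0]
finger_gap: 0.75
```

```bash
python3 -c "
from h import *
th=1.2138
go(.5214+.006*np.cos(th),.0414+.006*np.sin(th),.0805,th)
p=shot('scene','g5');q=shot('top','g5t')
pickle.dump((p,q),open('g5.pkl','wb'))
from fit import *
P=(.5220,.0403,1.2138);z=.05
overlay(p,tweez(),P,z,'o1',(255,160,335,220),7);overlay(q,tweez(),P,z,'o2',(190,165,260,225),7)
def pad(a): b=np.zeros((420,560,3),np.uint8);b[:a.shape[0],:a.shape[1]]=a;return b
cv2.imwrite('pics/o5.png',cv2.resize(np.hstack([pad(cv2.imread('pics/o1.png')),pad(cv2.imread('pics/o2.png'))]),(800,300)))
"
```

```text
t 12.12 tcp [0.5245 0.0455 0.0809] yaw 69.54 tool shift mm [ 1.04 -1.47  0.35] rotvec deg [ 0.01 -0.   -0.  ] F [ 0.6 -1.1 -0. ] M [-0.1   0.04  0.02] gap 0.75
```

View pics/o5.png

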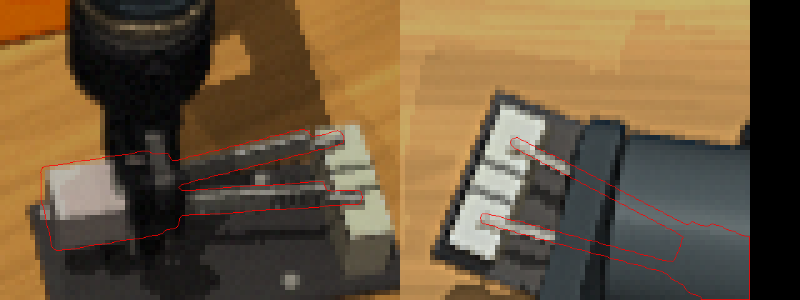

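Emit:
play_rows:
  steps:
    - [[0.01, 0, 0, 0, 0, 0], [0.02, 0, 0, 0, 0, 0], [0.02, 0, 0, 0, 0, 0], [0.02, 0, 0, 0, 0, 0], [0.018, 0, 0, 0, 0, 0], [0, 0, 0.004, 0, 0, 0], [0, 0, 0.004, 0, 0, 0], [0, 0, 0, 0, 0, 0]]

```text
t: 13.22
tcp_pos: [0.5545, 0.1274, 0.0722]
tool_rot: [0.822, 0.57, -0.001, -0.0]
force: [0.2, 0.7, -0.3]
finger_gap: 0.749
```

```bash
python3 -c "
from h import *
th=1.2138
go(.5220+.094*np.cos(th),.0403+.094*np.sin(th),.0725,th)
p=shot('scene','g6');q=shot('top','g6t')
pickle.dump((p,q),open('g6.pkl','wb'))
cv2.imwrite('pics/g6z.png',np.hstack([cv2.resize(p['img'][160:240,255:361,::-1],(400,300)),cv2.resize(q['img'][165:240,170:270,::-1],(400,300))]))
"
```

```text
t 13.22 tcp [0.5545 0.1274 0.0722] yaw 69.5 tool shift mm [ 1.04  0.03 -0.31] rotvec deg [-0.1   0.05 -0.05] F [ 0.2  0.7 -0.3] M [-0.01 -0.01 -0.01] gap 0.7491
```

View pics/g6z.png

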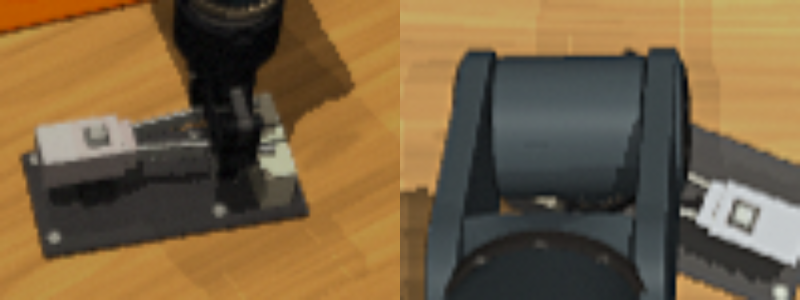

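Emit:
play_rows:
  steps:
    - [[0.001, 0, 0, 0, 0, 0], [0, 0, 0, 0, 0, 0], [0, 0, 0, 0, 0, 0], [0, 0, 0, 0, 0, 0]]
  fingers: 0.48
  squeeze: 20

```text
t: 13.82
tcp_pos: [0.5556, 0.1289, 0.0729]
tool_rot: [0.821, 0.57, 0.0, 0.0]
force: [-0.6, -0.5, 0.4]
finger_gap: 0.48
```

Emit:
play_rows:
  steps:
    - [[0, 0, 0, 0, 0, 0], [0, 0, 0, 0, 0, 0]]
  fingers: 0.43

```text
t: 14.08
tcp_pos: [0.5557, 0.1291, 0.0729]
tool_rot: [0.821, 0.57, 0.0, 0.0]
force: [1.0, -0.2, 0.8]
finger_gap: 0.432
```

Emit:
play_rows:
  steps:
    - [[0, 0, 0, 0, 0, 0], [0, 0, 0, 0, 0, 0]]
  fingers: 0.38

```text
t: 14.32
tcp_pos: [0.5557, 0.1291, 0.0729]
tool_rot: [0.821, 0.57, 0.0, 0.0]
force: [1.3, 1.4, 0.4]
finger_gap: 0.382
```

```bash
python3 -c "
from h import *
th=1.2138
s=manip.sense();print(Ro.from_quat(s['tool_rot']).inv().apply(s['force']))
go(.5220+.094*np.cos(th),.0403+.094*np.sin(th),.0725,th)
"
```

```text
[ 1.78655694  0.76269554 -0.44608367]
t 14.32 tcp [0.5557 0.1291 0.0729] yaw 69.54 tool shift mm [-0.98 -0.58  0.38] rotvec deg [ 0.02 -0.02 -0.  ] F [1.3 1.4 0.4] M [ 0.25 -0.07  0.02] gap 0.3824
```

Emit:
play_rows:
  steps:
    - [[0, 0, 0, 0, 0, 0], [0, 0, 0, 0, 0, 0]]
  fingers: 0.33

```text
t: 14.58
tcp_pos: [0.5556, 0.129, 0.0728]
tool_rot: [0.821, 0.57, 0.0, 0.0]
force: [1.0, 1.5, 0.6]
finger_gap: 0.332
```

Emit:
play_rows:
  steps:
    - [[0, 0, 0, 0, 0, 0], [0, 0, 0, 0, 0, 0]]
  fingers: 0.3

```text
t: 14.82
tcp_pos: [0.5556, 0.129, 0.0729]
tool_rot: [0.821, 0.57, 0.0, 0.0]
force: [1.0, 1.7, 0.3]
finger_gap: 0.299
```

Emit:
play_rows:
  steps:
    - [[0, 0, 0, 0, 0, 0], [0, 0, 0, 0, 0, 0], [0, 0, 0, 0, 0, 0]]
  fingers: 0.283

```text
t: 15.2
tcp_pos: [0.5556, 0.1289, 0.0728]
tool_rot: [0.821, 0.57, 0.0, -0.0]
force: [0.8, 1.8, 1.2]
finger_gap: 0.283
```

```bash
python3 -c "
from fit import *
th=1.2138
s=manip.sense();print(Ro.from_quat(s['tool_rot']).inv().apply(s['force']))
go(.5220+.094*np.cos(th),.0403+.094*np.sin(th),.0725,th)
p=shot('scene','g7');q=shot('top','g7t')
pickle.dump((p,q),open('g7.pkl','wb'))
P=(.5220,.0403,1.2138);z=.05
overlay(p,tweez(0.),P,z,'o1',(255,160,335,220),7);overlay(q,tweez(0.),P,z,'o2',(190,165,290,235),7)
cv2.imwrite('pics/o7.png',cv2.imread('pics/o1.png'));cv2.imwrite('pics/o7t.png',cv2.imread('pics/o2.png'))
"
```

```text
[ 2.02161735  0.13339813 -1.16118989]
t 15.2 tcp [0.5556 0.1289 0.0728] yaw 69.54 tool shift mm [-0.79 -0.46  0.32] rotvec deg [-0. -0. -0.] F [0.8 1.8 1.2] M [ 0.24 -0.08 -0.01] gap 0.2826
```

View pics/o7.png

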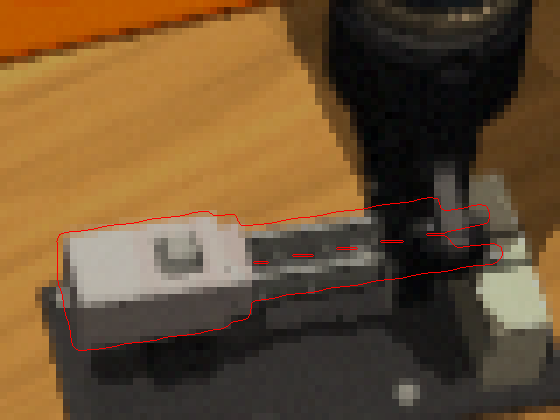

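View pics/o7t.png

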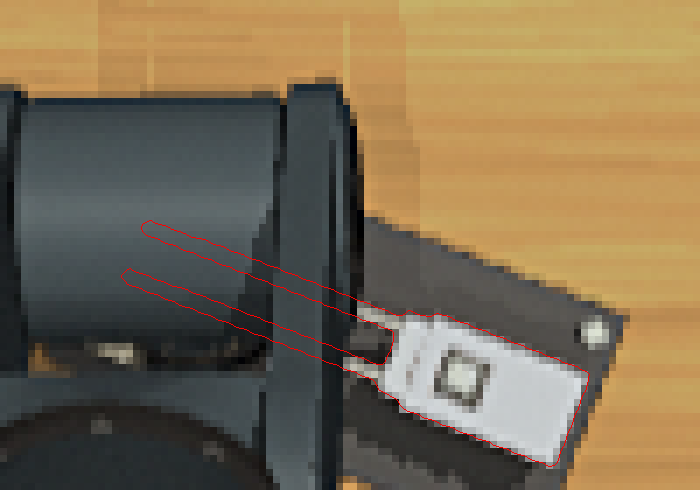

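```bash
python3 -c "
from fit import *
p,q=pickle.load(open('g7.pkl','rb'))
k=14;l,t,r,b=303,180,345,220
im=cv2.resize(p['img'][t:b,l:r,::-1],None,fx=k,fy=k,interpolation=cv2.INTER_CUBIC)
im=cv2.LUT(im,(255*(np.arange(256)/255.)**.5).astype(np.uint8))
g=im.copy()
def L(a,bb,c):
    u=[(proj(p,X)-[l,t]+.5)*k for X in(a,bb)]
    cv2.line(g,tuple(int(v) for v in u[0]),tuple(int(v) for v in u[1]),c,1)
def W(x,y,z,P): c,s=np.cos(P[2]),np.sin(P[2]); return (P[0]+c*x-s*y,P[1]+s*x+c*y,z)
S=(.5214,.0430,1.2138) # scene-only stand fit
for y in(8,-8): L(W(.122,y/1e3,.05,S),W(.148,y/1e3,.05,S),(0,255,0))
for y in(8,-8,12,-12): 
  for z in(.058,.064): L(W(.112,y/1e3,z,S),W(.134,y/1e3,z,S),(0,0,255))
cv2.imwrite('pics/tip.png',np.hstack([im,g])[:, :][:, :]); print(g.shape)
cv2.imwrite('pics/tip.png',cv2.resize(np.hstack([im[:,100:500],g[:,100:500]]),(800,560)))
"
```

```text
(560, 588, 3)
```

View pics/tip.png

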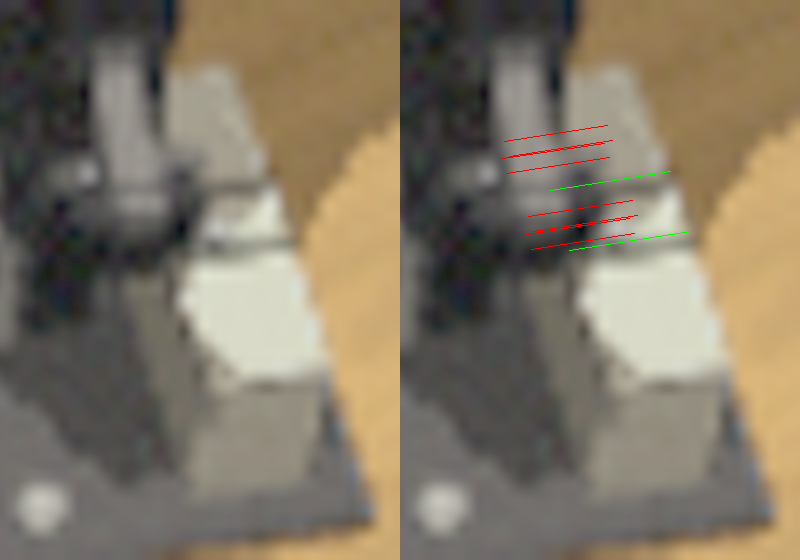

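```bash
python3 -c "
from fit import *
p,q=pickle.load(open('g7.pkl','rb'))
for im,roi in((q,(246,208,276,234)),(p,(262,190,294,212))):
    l,t,r,b=roi
    g=im['img'][t:b,l:r].max(2);print(g.shape);print('\n'.join(' '.join('%3d'%v for v in row) for row in g))
for lab in ('tip_left','tip_right','squeeze_point','block_center'):
  p2=None
"

```

```text
(26, 30)
 80  82  83  81  82  83  81  80  83  82  81  82  82  82  81  81  87  90  90  90  88  91  89  86  87  83  82  78  68 121
 73  71  88  74  73  74  91  77  77  80  81  81  81  82  81  82  82  87  88  89  90  91  89  87  90  88  87  85  82  77
145 109 159 148 124  99 161 128  89  73  73  79  81  82  81  82  79  79  80  87  87  87  88  87  91  88  87  93 106 131
187 168 215 221 198 156 217 200 160 146 126  89  74  77  79  80  82  80  79  79  80  79  82  82  86  86  68 135 177 205
105 192 208 208 211 194 208 211 215 219 199 162 124 105  87  75  77  80  80  80  79  81  81  81  81  83  30 168 223 226
112 210 207 207 197 206 207 208 211 212 213 216 195 177 162 128  88  74  74  79  80  81  81  82  82  82  49 134 208 196
149 209 206 206 191 204 208 207 171 186 208 212 213 214 218 199 162 122 124  89  74  77  79  80  82  81  77  69 147 112
184 210 207 184 205 207 213 172  86 131 165 184 204 211 210 211 215 195 196 162 126  88  71  73  77  79  80  77  82  79
214 209 207 163 202 209 213  90 141 161 131 141 168 173 201 206 207 209 211 216 197 160 146 126  87  74  75  80  86  85
211 206 186
[... 4153 characters left out ...]
  75  75  75  72  71  68  71  71  56  33  30  34  34  29  49
 72  56  55  58  70  76  78  74  75  75  75  75  77  73  72  70  69  70  65  65  52  41  38  41  34  32  34  32  30  29  30  31
 75  56  54  56  69  73  73  73  69  72  69  69  68  52  51  38  38  25  15  19  17  16  17  18  26  28  29  32  28  27  24  23
 88  60  55  56  66  72  59  57  48  44  37  29  29  19   9  14  16  15  15  17  15  10  14  19  23  22  26  26  26  25  30  33
 97  60  56  53  57  56  33  30  27  29  29  25  24  18  13  14  17  22  17  17  22  19  23  20  26  25  24  26  33  35  49  51
115  63  53  53  54  51  27  26  24  23  26  25  23  22  13  19  21  21  18  21  20  21  21  22  25  33  33  35  49  50  50  50
```

```bash
python3 -c "
from fit import *
for c in('scene','top'):
  p=shot(c,c+'9')
  for l,z in [('tip_left',.061),('tip_right',.061),('mark_left',.05),('mark_right',.05),('block_center',.065),('post_shoulder',.05)]:
    for r in manip.pinpoint(l,p)[:2]: print(c,l,round(r['score'],2),np.round(r['point'],1),np.round(ray(p,r['point'],z),4))
"

```

```text
scene mark_left 0.83 [296.  137.9] [0.3339 0.221  0.05  ]
scene mark_left 0.77 [412.5 248.1] [0.8388 0.2653 0.05  ]
scene mark_right 0.97 [300.6 139.1] [0.3459 0.2307 0.05  ]
scene mark_right 0.79 [414.6 253.6] [0.8547 0.2586 0.05  ]
scene block_center 0.64 [281.6 200.6] [0.53   0.0427 0.065 ]
scene post_shoulder 0.69 [277.  200.1] [0.5124 0.0385 0.05  ]
scene post_shoulder 0.62 [256.8 146.5] [0.3014 0.095  0.05  ]
top mark_left 0.82 [206.6 203.6] [0.5609 0.1729 0.05  ]
top mark_left 0.57 [256.1 217.3] [0.5261 0.0394 0.05  ]
top mark_right 0.74 [172.4 101.5] [0.8377 0.272  0.05  ]
top block_center 0.61 [256.1 219.5] [0.5194 0.039  0.065 ]
top post_shoulder 0.75 [221.8 119.6] [0.7903 0.1369 0.05  ]
top post_shoulder 0.74 [256.6 219.2] [0.521 0.038 0.05 ]
```

```bash
cat > edge.py <<'E'
from fit import *
from scipy.ndimage import map_coordinates
def edgeline(p,P,A,B,z,half=4.,n=40,ch=None,margin=.12):
    # model edge A->B in stand coordinates (m), height z; find subpixel edge near; returns fitted points in stand frame
    img=p['img'].astype(float); g=img.max(2) if ch is None else ch(img)
    c,s=np.cos(P[2]),np.sin(P[2])
    out=[]
    for f in np.linspace(margin,1-margin,n):
        x=A[0]+f*(B[0]-A[0]);y=A[1]+f*(B[1]-A[1])
        nn=np.array([-(B[1]-A[1]),B[0]-A[0]]);nn/=np.hypot(*nn)
        k=np.linspace(-half,half,81)*1e-3
        uv=np.array([proj(p,(P[0]+c*(x+nn[0]*t)-s*(y+nn[1]*t),P[1]+s*(x+nn[0]*t)+c*(y+nn[1]*t),z)) for t in k])
        v=map_coordinates(g,[uv[:,1],uv[:,0]],order=1)
        d=np.abs(np.gradient(cv2.GaussianBlur(v[None],(1,1),0)[0])); 
        w=d*(d>.5*d.max()); out.append(((f-.5)*np.hypot(B[0]-A[0],B[1]-A[1]),(w*k).sum()/w.sum()))
    out=np.array(out)
    for _ in range(4):
        a,b=np.polyfit(out[:,0],out[:,1],1);r=out[:,1]-a*out[:,0]-b;out=out[np.abs(r)<max(2*np.median(np.abs(r)),1e-4)]
    return np.degrees(a),b*1e3,len(out)
E
python3 - <<'E'
from edge import *
V=pickle.load(open('v.pkl','rb'));pt=V['top'][0];ps=V['scene'][0];p,q=pickle.load(open('g7.pkl','rb'))
P=(.5214,.0410,1.2138)
sat=lambda i:(i.max(2)-i.min(2))
for nm,im in(('top',pt),('scene',ps)):
  for y in(50,-50): print(nm,'plate',y,[np.round(v,2) for v in edgeline(im,P,(-.05,y/1e3),(.16,y/1e3),.008,half=6,ch=sat)])
  for x in(122,148): print(nm,'gauge x',x,[np.round(v,2) for v in edgeline(im,P,(x/1e3,-.04),(x/1e3,.04),.05)])
  for y in(8,-8): print(nm,'mark',y,[np.round(v,2) for v in edgeline(im,P,(.122,y/1e3),(.148,y/1e3),.05,half=3)])
  for y in(5.5,-5.5): print(nm,'post',y,[np.round(v,2) for v in edgeline(im,P,(-.0055,y/1e3),(.0055,y/1e3),.087,half=3)])
for nm,im in(('top',q),('scene',p)):
  for y in(18,-18): print(nm,'block',y,[np.round(v,2) for v in edgeline(im,P,(-.044,y/1e3),(.018,y/1e3),.08)])
  print(nm,'rear',[np.round(v,2) for v in edgeline(im,P,(-.044,-.018),(-.044,.018),.08)])
  for y in(50,-50): print(nm,'plate',y,[np.round(v,2) for v in edgeline(im,P,(-.05,y/1e3),(.07,y/1e3),.008,half=6,ch=sat)])
E
```

```text
top plate 50 [np.float64(0.08), np.float64(-0.06), np.int64(34)]
top plate -50 [np.float64(-0.03), np.float64(0.35), np.int64(35)]
top gauge x 122 [np.float64(0.29), np.float64(0.4), np.int64(38)]
top gauge x 148 [np.float64(0.49), np.float64(0.7), np.int64(23)]
top mark 8 [np.float64(-0.42), np.float64(0.14), np.int64(38)]
top mark -8 [np.float64(0.76), np.float64(0.12), np.int64(39)]
top post 5.5 [np.float64(3.63), np.float64(0.38), np.int64(34)]
top post -5.5 [np.float64(4.67), np.float64(-0.61), np.int64(26)]
scene plate 50 [np.float64(0.09), np.float64(-2.95), np.int64(14)]
scene plate -50 [np.float64(-0.02), np.float64(-4.54), np.int64(40)]
scene gauge x 122 [np.float64(1.7), np.float64(-0.95), np.int64(30)]
scene gauge x 148 [np.float64(0.45), np.float64(-1.26), np.int64(19)]
scene mark 8 [np.float64(-7.12), np.float64(-0.0), np.int64(22)]
scene mark -8 [np.float64(1.97), np.float64(-0.71), np.int64(21)]
scene post 5.5 [np.float64(3.78), np.float64(-1.79), np.int64(20)]
scene post -5.5 [np.float64(-4.57), np.float64(-2.23), np.int64(39)]
top block 18 [np.float64(-0.34), np.float64(0.73), np.int64(28)]
top block -18 [np.float64(0.25), np.float64(-0.1), np.int64(30)]
top rear [np.float64(0.55), np.float64(0.36), np.int64(26)]
top plate 50 [np.float64(-0.02), np.float64(-0.18), np.int64(32)]
top plate -50 [np.float64(-0.08), np.float64(0.29), np.int64(36)]
scene block 18 [np.float64(-3.43), np.float64(1.45), np.int64(26)]
scene block -18 [np.float64(-0.53), np.float64(-1.18), np.int64(12)]
scene rear [np.float64(0.71), np.float64(-0.81), np.int64(34)]
scene plate 50 [np.float64(4.08), np.float64(1.21), np.int64(28)]
scene plate -50 [np.float64(0.28), np.float64(-4.46), np.int64(29)]
```

Emit:
play_rows:
  steps:
    - [[0, 0, 0, 0, 0, 0], [0, 0, 0, 0, 0, 0], [0, 0, 0, 0, 0, 0], [0, 0, 0, 0, 0, 0], [0, 0, 0, 0, 0, 0], [0, 0, 0, 0, 0, 0], [0, 0, 0, 0, 0, 0], [0, 0, 0, 0, 0, 0]]
  fingers: 0.282

```text
t: 17.0
tcp_pos: [0.5555, 0.1289, 0.0728]
tool_rot: [0.821, 0.57, -0.0, -0.0]
force: [1.6, 1.6, 0.5]
finger_gap: 0.281
```

```bash
python3 -c "
from edge import *
P=(.5214,.0410,1.2138)
go(.5556,.1289,.0728,1.2138)
p=shot('scene','g10');q=shot('top','g10t')
for y in(18,-18): print('block',y,[np.round(v,2) for v in edgeline(q,P,(-.044,y/1e3),(.018,y/1e3),.08)])
cv2.imwrite('pics/g10z.png',cv2.resize(p['img'][160:240,255:361,::-1],(800,600)))
"
```

```text
t 17.0 tcp [0.5555 0.1289 0.0728] yaw 69.55 tool shift mm [-0.02  0.08  0.01] rotvec deg [-0.  0.  0.] F [1.6 1.6 0.5] M [ 0.24 -0.13 -0.02] gap 0.2813
block 18 [np.float64(-0.63), np.float64(0.78), np.int64(19)]
block -18 [np.float64(0.4), np.float64(-0.01), np.int64(27)]
```

View pics/g10z.png

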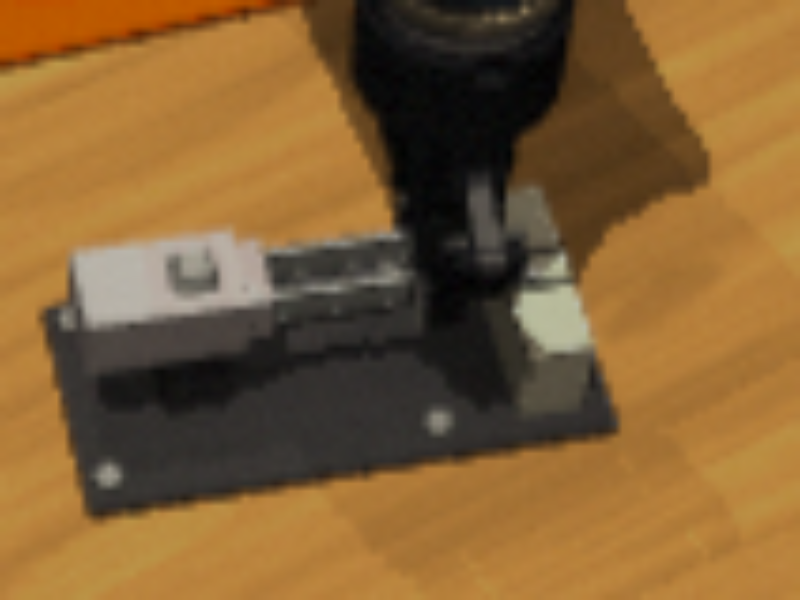

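The block sits on the shoulder with the post showing through the bore at (195,265). The arms run parallel into the jaws, level with the marks at (545,250) and (550,280). Handing in while still holding.

```bash
python3 -c "
from station import manip
print(manip.sign_off())"
```

```text
the job is handed in; nothing more can be done
None
```

I fitted the tweezers onto the dark stand's post and squeezed the arms until the calculated tip gap was 16 mm. I handed the job in at about 17 s, still holding. I couldn't confirm the tip gap by eye, because the gripper and arm hid the tips in both views.

- **Seating:** the block slid down the post with side forces of about 3 N. It stopped on the shoulder at the expected height, where I pressed to a reading of about 9 N. In the pictures the post stands out above the block and the arms point over the gauge block.
- **Squeeze:** the opening reads 0.281, about 23.9 mm across the outside of the arms, which works out to a tip gap of about 16 mm. It held steady for over a second.
- **Alignment:** the block's turn matches the stand within about 0.5°, and it sits about 0.25 mm off the centre between the marks. I estimate each tip is within about 1 mm of its mark.
- **Checks that failed or disagreed:**
  - The tip detector returned nothing in the final pictures.
  - Edge measurements from the scene camera were too noisy to use, so alignment rests on the top camera and the gripper readings.
  - The post position from the cameras and from the seated block differed by about 1.7 mm, within the 2 mm calibration.
- **Other objects:** my path stayed clear of the cup, vase and jar, and I noticed no change in the pictures. I did not measure them again at the end.

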